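Lay out a robot leg's gearmotors in order of size

TASK

Stand the four loose gearmotors upright in the four-cell tray, one to a cell, in order of size from ankle to hip: the smallest in the cell next to the aluminium foot, the largest in the cell next to the black hip bracket. Set each one down without dropping it or tipping it over, and leave the red thread-locker bottle, the tape roll and the pliers where they are.

Things in the scene. Friction and masses are not known exactly. Their poses are not given: they have to be found in the camera images.
- motor_24: the smallest of four gearmotors: upright plain cylinder, 24 mm in diameter and 48 mm tall, dark can below and bare aluminium gearbox above, with a thin steel output shaft (6 mm across) standing 10 mm higher in the middle of the top; about 70 g. Loose, stands on the bench at the start. Origin: centre of its underside, z axis up along the shaft; its yaw means nothing.
- motor_32: the second smallest of four gearmotors: upright plain cylinder, 32 mm in diameter and 64 mm tall, dark can below and bare aluminium gearbox above, with a thin steel output shaft (6 mm across) standing 10 mm higher in the middle of the top; about 150 g. Loose, stands on the bench at the start. Origin: centre of its underside, z axis up along the shaft; its yaw means nothing.
- motor_40: the second largest of four gearmotors: upright plain cylinder, 40 mm in diameter and 80 mm tall, dark can below and bare aluminium gearbox above, with a thin steel output shaft (6 mm across) standing 10 mm higher in the middle of the top; about 270 g. Loose, stands on the bench at the start. Origin: centre of its underside, z axis up along the shaft; its yaw means nothing.
- motor_48: the largest of four gearmotors: upright plain cylinder, 48 mm in diameter and 96 mm tall, dark can below and bare aluminium gearbox above, with a thin steel output shaft (6 mm across) standing 10 mm higher in the middle of the top; about 420 g. Loose, stands on the bench at the start. Origin: centre of its underside, z axis up along the shaft; its yaw means nothing.
- tray: white plastic tray fixed to the bench, 72 mm deep (its x) by 276 mm long (its y) by 20 mm high, with four square open cells in one row along y. Walls and dividers are 4 mm thick and all 20 mm high; each cell is 64 x 64 mm inside with its floor 4 mm above the bench. Origin: centre of the underside; cell centres lie at y = -102, -34, +34 and +102 mm, x = 0. Its position and yaw vary (yaw up to 15 degrees).
- foot: bare aluminium robot foot, a flat sole 90 x 74 mm with cross-cut windows and a small ankle fork in its middle, 28 mm high in all; fixed to the bench in line with the tray, just beyond one of its ends (centre 200 mm from the tray's centre; which end varies). Origin: centre of its underside. It marks the ankle end of the tray.
- hip: black plastic U-shaped hip bracket, 70 x 60 mm and 33 mm high, with a round steel bearing inside; fixed to the bench beyond the other end of the tray, 200 mm from its centre. Origin: centre of its underside. It marks the hip end of the tray.
- bottle: small red bottle of thread locker with white nozzle, 24 mm in diameter, 66 mm tall, standing loose near the motors on the robot's right. To be left alone. Origin: centre of its underside.
- tape: roll of blue tape lying flat, 52 mm across and 18 mm high, loose, between the motors and the tray. To be left alone. Origin: centre of its underside.
- pliers: pliers with red grips lying on the bench on the robot's right, about 150 mm long and 13 mm high, loose. To be left alone. Origin: under their pivot, x towards the jaws.
Things that resemble listed ones, but are neither listed nor needed, are in the scene too. Leave any blue look-alike of the motor_48 alone.

How it is judged:
By the outcome, as a careful person would: the job done as asked, in the order asked, and still so for the second after the job is handed in, with the robot touching nothing.
It also fails if it takes over 93 s, if anything falls off the work surface, if the arm or the gripper's body presses on something with over 40 N, if the wrist force passes 120 N, or if a joint passes its speed limit or range.

ROBOT

A 6-joint arm with a two-finger parallel gripper is mounted at the origin on the work surface. World frame = base frame: x ahead of the robot, y to its left, z up, the work surface at z = 0. Lengths are in m, angles in rad, forces in N, time in s.
With the tool pointing down it reaches from about 0.35 to 0.725 m from the base axis. Payload 6 kg.
Tool frame: the origin (TCP) lies at the very end of the fingers, on their centre line; the grasp point (between the pads) lies 19 mm behind it; y points along the fingers, z is the direction in which the jaws open and shut, and the axes are right-handed (so a half turn about y gives the same grasp; the last joint's range is limited). The gripper opens to 85 mm and grips with 20 to 120 N. Pads are 22 mm wide; open, the fingers measure 114 mm over their backs; the gripper's body (76 mm by 85 mm) begins 54 mm behind the grasp point. The pads swing forward as they close: fully open they stand 13 mm farther back than shut.
Start: joints at [-0.968, 0.04, 0.085, 0, -1.615, -0.334], TCP at [0.159, -0.578, 0.231] pointing down, gripper open.
Joint ranges: [-2.56, 2.56], [-1.29, 2.01], [-1.08, 1.49], [-3.29, 1.98], [-2.81, -0.18], [-2.99, 2.99]. Speed limits (rad/s): [2.57, 2.57, 3.01, 3.14, 3.14, 3.14].

INTERFACE

Orientations are given as a unit quaternion [w, x, y, z].
In Python, from rig import get_obs, grab_frame, camera_model, bot gives the robot as it stands.
- The arm moves only by the tool jog_arm, never from a script. Its argument "motion" is one flat list of numbers, 6 for each row, row after row: the shift along the tool's x, y, z in mm, then the turn, a rotation vector about the tool's x, y, z in degrees. A call has 1 to 12 rows; each row is the pose to reach, as a shift and turn from the pose commanded when the call began, along the tool's axes at that moment; what a row does not reach only later rows make up. A row lasts 1/8 s, in which the tool goes at most 62.5 mm and 10.7 degrees, less where a joint would pass 70% of its speed; a pose out of reach is approached as far as the arm can. A call with a gripper value outside its range is refused whole. "jaw" is the opening, from 0 (shut) to 1 (fully open), set as the call begins (left out, the last holds). The fingers move at their own pace and stop on an object; "newtons" is the grip in N (left out, the last holds). Time passes only in rows, so rows that repeat a pose let the fingers close. It gives the time, the measured TCP pose, the force and the opening at its end, in the units of the state.
- get_obs(): the state, without advancing time (a new reading comes with each control period).
- grab_frame(name): name is "side" or "top" or "wrist"; returns the picture (480x640x3 uint8, blue, green, red); there is no depth.
- camera_model(name): a dict with "fx", "fy", "cx", "cy" (pixels), "D" ([k1, k2, p1, p2, k3] as OpenCV has them; the pictures are not rectified), "position" and "orientation" of the camera in the world. Camera axes: x right, y up, looking along -z (the intrinsics and any distortion apply to the point x, -y, -z); pixel columns grow to the right and rows downward; lengths in m; the calibration is good to about 2 mm. A picture is of the moment at which its call begins: read the wrist's pose just before it. camera_model takes no time and is no camera call; for the wrist camera it gives the pose at the moment of the call.
- bot.hand_in(): hands the job in, once; it reports no verdict.
The state is a dict: "clock": time; "qpos": joint angles; "joint_vel": joint speeds; "tau": joint torques, N m; "tcp_pos": TCP position; "tcp_rot": TCP orientation; "force": force on the tool from outside, world axes, zero at the start; "torque": the same for the moment, N m; "width": finger opening in m.
Only numpy, scipy, OpenCV 4.12 (cv2) and the standard library are available. Lean on these libraries where they do the work, as an engineer would, in place of code of your own. Each camera call takes 0.05 s, during which the arm holds its last target.

## Working session

There is one attempt and no reset: what is moved stays moved. The work goes in short steps, Python scripts to look and compute and a tool call to move; the robot and the scene stay as the last step left them, time stands still between calls to the robot, and variables do not carry over. Pictures are saved under pics/ and viewed, and the job is handed in when it is done.

Besides the shell and the picture viewer there is one more tool, called as name(argument=value, ...) on one line, values as JSON. jog_arm: Moves the arm, as the interface text tells. Its arguments: {"type":"object","properties":{"motion":{"type":"array"},"jaw":{"type":"number"},"newtons":{"type":"number"}},"required":["motion"]}

```bash
ls; mkdir -p pics
python3 - <<'E'
from rig import get_obs, grab_frame, camera_model, bot
import cv2
for n in ("top","side"):
    cv2.imwrite(f"pics/{n}0.png",grab_frame(n)); print(n,camera_model(n))
print(get_obs())
E
```

```text
pics
top {'fx': 621.4990842316993, 'fy': 621.4990842316993, 'cx': 317.74666808893227, 'cy': 235.59098903697856, 'D': array([-0.15978024,  0.        ,  0.        ,  0.        ,  0.        ]), 'position': array([ 0.46224847, -0.08173101,  1.64284434]), 'orientation': array([ 0.70801178,  0.01642722, -0.01825063, -0.7057736 ])}
side {'fx': 510.185440983762, 'fy': 510.185440983762, 'cx': 326.58057560658176, 'cy': 244.7121868385633, 'D': array([-0.04229693,  0.        ,  0.        ,  0.        ,  0.        ]), 'position': array([0.24842943, 0.71745027, 0.64653053]), 'orientation': array([-0.16679256, -0.08131227,  0.44395102,  0.87662766])}
{'clock': 0.1, 'qpos': array([-9.68280641e-01,  4.07252568e-02,  8.39064611e-02, -4.26257726e-04,
       -1.61550108e+00, -3.33711831e-01]), 'joint_vel': array([ 0.0010342 ,  0.00230252,  0.00432929,  0.0023801 ,  0.00190161,
       -0.00066239]), 'tau': array([-5.11675549e-03, -3.69342577e+01,  3.48284340e+01,  6.95184320e+00,
       -4.48677340e-03,  9.89633548e-06]), 'tcp_pos': array([ 0.15934895, -0.57814028,  0.23038789]), 'tcp_rot': array([ 0.70127738, -0.7001801 , -0.0946485 ,  0.09486586]), 'force': array([-0.33371594, -0.79083421,  0.11261425]), 'torque': array([ 0.05293765, -0.02845691,  0.04839081]), 'width': 0.0854559659345749}
```

View pics/top0.png

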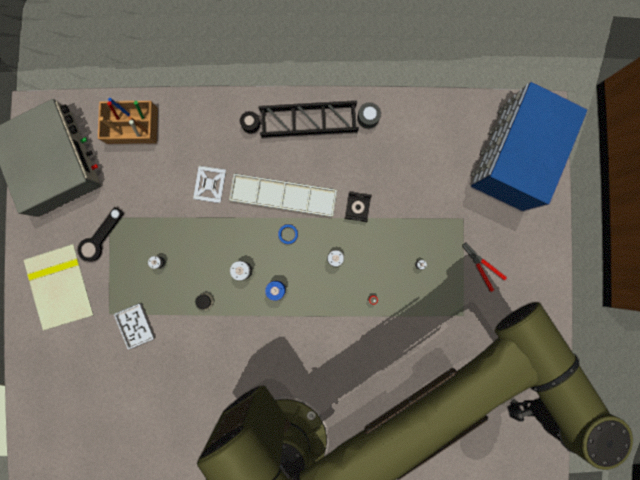

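View pics/side0.png

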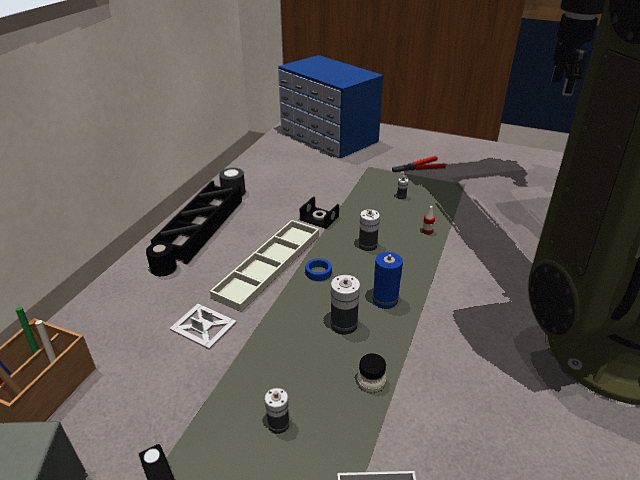

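The top view shows the foot at about (209,184), left (+y), and the hip at (358,207), right (-y), with the tray between them. The four silver-topped motors are near (155,262), (240,270), (335,258) and (421,264). The blue look-alike is at (275,290) and the tape at (288,234). Next I'll measure them.

```bash
cat > h.py <<'E'
import numpy as np, cv2
from scipy.spatial.transform import Rotation as R
from rig import get_obs, grab_frame, camera_model, bot
def rot(q): return R.from_quat([q[1],q[2],q[3],q[0]])
def ray(m,uv):
    K=np.array([[m['fx'],0,m['cx']],[0,m['fy'],m['cy']],[0,0,1.]])
    p=cv2.undistortPoints(np.array(uv,float).reshape(-1,1,2),K,m['D']).reshape(-1,2)
    d=np.c_[p[:,0],-p[:,1],-np.ones(len(p))]
    return rot(m['orientation']).apply(d)
def onplane(m,uv,z):
    d=ray(m,uv); o=m['position']; return o+d*((z-o[2])/d[:,2])[:,None]
def proj(m,P):
    K=np.array([[m['fx'],0,m['cx']],[0,m['fy'],m['cy']],[0,0,1.]])
    c=rot(m['orientation']).inv().apply(np.atleast_2d(P)-m['position'])*[1,-1,-1]
    return cv2.projectPoints(c.reshape(-1,1,3),np.zeros(3),np.zeros(3),K,m['D'])[0].reshape(-1,2)
E
python3 - <<'E'
from h import *
t=cv2.imread('pics/top0.png'); s=cv2.imread('pics/side0.png')
c=t[165:315,100:475]; cv2.imwrite('pics/topz.png',cv2.resize(c[:,:190],None,fx=4,fy=4,interpolation=cv2.INTER_CUBIC))
cv2.imwrite('pics/topz2.png',cv2.resize(c[:,165:355],None,fx=4,fy=4,interpolation=cv2.INTER_CUBIC))
cv2.imwrite('pics/sidez.png',cv2.resize(s[160:460,160:460],None,fx=2,fy=2,interpolation=cv2.INTER_CUBIC))
E
```

```text
(no output)
```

View pics/topz.png

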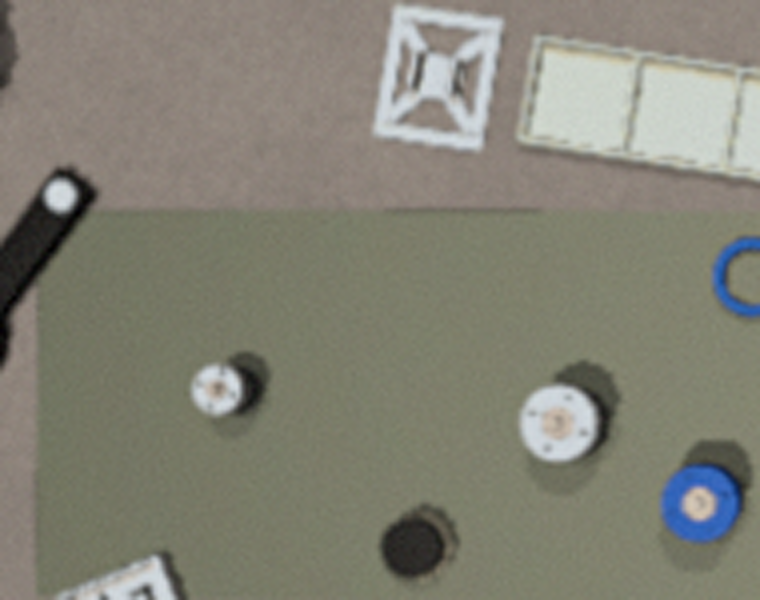

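View pics/topz2.png

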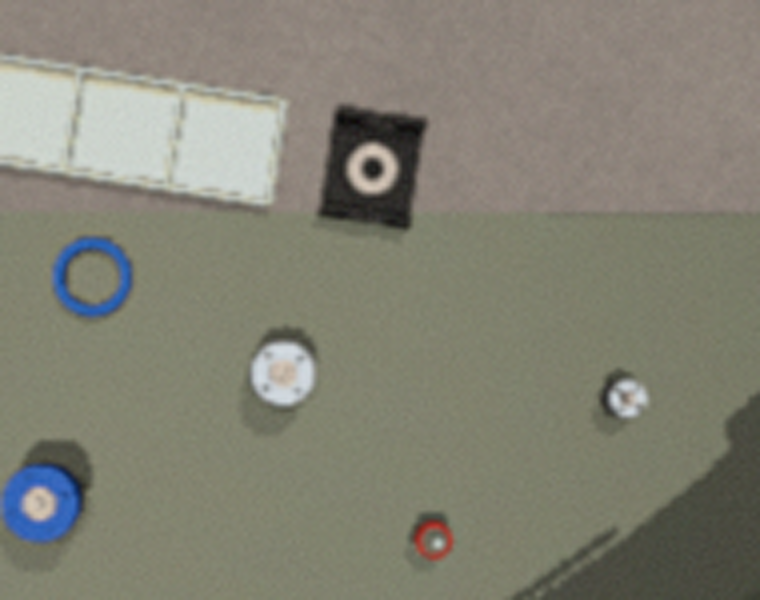

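View pics/sidez.png

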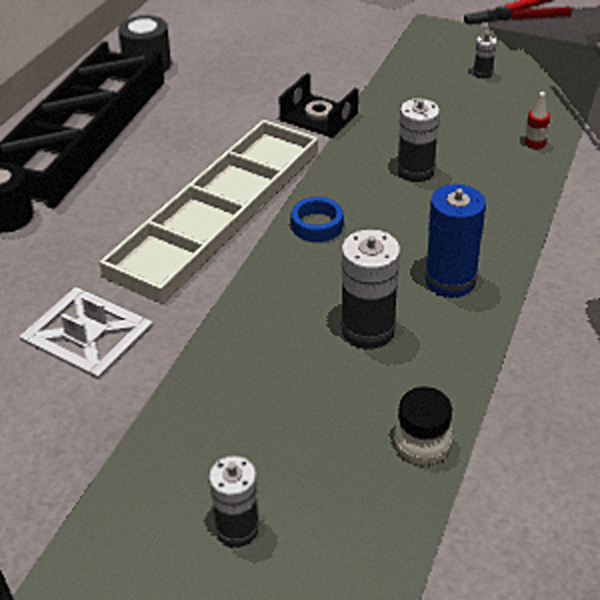

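```bash
cat > meas.py <<'E'
from h import *
t=cv2.imread('pics/top0.png'); m=camera_model('top')
Hs={'32':(155,262,.064),'48':(240,270,.096),'40':(335,258,.080),'24':(421,264,.048)}
hsv=cv2.cvtColor(t,cv2.COLOR_BGR2HSV)
for k,(u,v,h) in Hs.items():
    w=14; sub=t[v-w:v+w+1,u-w:u+w+1].min(axis=2)
    big=cv2.resize(sub,None,fx=8,fy=8,interpolation=cv2.INTER_CUBIC)
    mask=(big>145).astype(np.uint8)
    cs,_=cv2.findContours(mask,cv2.RETR_EXTERNAL,cv2.CHAIN_APPROX_NONE)
    c=max(cs,key=cv2.contourArea); hull=cv2.convexHull(c)
    (cx,cy),r=cv2.minEnclosingCircle(hull); e=cv2.fitEllipse(hull)
    f=lambda x,y:((x+.5)/8-.5+u-w,(y+.5)/8-.5+v-w)
    p=f(*e[0]); q=f(cx,cy)
    P=onplane(m,[p],h)[0]; 
    px=e[1][0]/8,e[1][1]/8
    print(k,np.round(p,2),np.round(q,2),'dia mm',np.round(np.array(px)*(m['position'][2]-h)/m['fx']*1000,1),'P',np.round(P,4), 'reach',np.hypot(*P[:2]).round(3))
    print('  side proj of top/base',proj(camera_model('side'),[[P[0],P[1],h],[P[0],P[1],0]]).round(1).tolist())
# tray: outer corners via mask
mask=((hsv[...,2]>170)&(hsv[...,1]<50)).astype(np.uint8)
roi=np.zeros_like(mask); roi[160:225,228:342]=1; mask=mask*roi
mask=cv2.morphologyEx(mask,cv2.MORPH_CLOSE,np.ones((5,5)))
cs,_=cv2.findContours(mask,cv2.RETR_EXTERNAL,cv2.CHAIN_APPROX_NONE); c=max(cs,key=cv2.contourArea)
box=cv2.boxPoints(cv2.minAreaRect(c)); print('tray box px',box.round(1).tolist())
B=onplane(m,box,.02)[:,:2]; print(B.round(4).tolist(),'sides',[round(float(np.linalg.norm(B[i]-B[i-1])),4) for i in range(4)],'ctr',B.mean(0).round(4))
# foot and hip
E
python3 meas.py
```

```text
32 [153.6  261.92] [153.54 261.94] dia mm [31.2 31.6] P [0.4707 0.3354 0.064 ] reach 0.578
  side proj of top/base [[274.9, 397.8], [277.4, 425.3]]
48 [238.84 270.33] [238.89 270.28] dia mm [47.8 48. ] P [0.4509 0.1107 0.096 ] reach 0.464
  side proj of top/base [[344.6, 284.2], [343.1, 325.5]]
40 [335.34 257.93] [335.31 257.88] dia mm [39.6 40.2] P [ 0.4829 -0.1301  0.08  ] reach 0.5
  side proj of top/base [[369.5, 214.5], [367.4, 246.1]]
24 [421.81 264.22] [421.83 264.12] dia mm [23.  23.9] P [ 0.4675 -0.3541  0.048 ] reach 0.587
  side proj of top/base [[402.9, 179.9], [401.1, 197.1]]
tray box px [[229.1999969482422, 199.8000030517578], [233.39999389648438, 173.1999969482422], [336.29998779296875, 189.3000030517578], [332.1000061035156, 215.89999389648438]]
[[0.6354, 0.1473], [0.706, 0.1372], [0.6639, -0.1341], [0.5937, -0.1233]] sides [0.2738, 0.0714, 0.2746, 0.0711] ctr [0.6498 0.0068]
```

```bash
cat > go.py <<'E'
from h import *
import sys
YT=np.array([0.1534,0.988,0]);YT/=np.linalg.norm(YT); XT=np.array([YT[1],-YT[0],0])
CT=np.array([0.6498,0.0068,0])
CELL={'24':CT+.102*YT,'32':CT+.034*YT,'40':CT-.034*YT,'48':CT-.102*YT}
MOT={'32':(0.4707,0.3354),'48':(0.4509,0.1107),'40':(0.4829,-0.1301),'24':(0.4675,-0.3541)}
def go(x,y,z):
    o=get_obs(); T=rot(o['tcp_rot']); p=o['tcp_pos']
    best=None
    for s in (1,-1):
        zt=s*XT; yt=np.array([0,0,-1.]); xt=np.cross(yt,zt)
        G=R.from_matrix(np.c_[xt,yt,zt]); rv=np.degrees((T.inv()*G).as_rotvec())
        if best is None or np.linalg.norm(rv)<np.linalg.norm(best): best=rv
    d=T.inv().apply(np.array([x,y,z])-p)*1000
    print('clock',round(o['clock'],2),'tcp',p.round(4),'shift',d.round(1),'turn',best.round(1),'F',o['force'].round(1),'w',round(o['width'],4),'q',o['qpos'].round(2))
if __name__=='__main__':
    for k in CELL: print(k,CELL[k].round(4))
    k=sys.argv[1]; z=float(sys.argv[3])
    x,y=(MOT[k] if sys.argv[2]=='pick' else CELL[k][:2]); go(x,y,z)
E
python3 go.py 24 pick 0.16
python3 - <<'E'
from go import *
m=camera_model('top'); t=cv2.imread('pics/top0.png')
t=cv2.resize(t,None,fx=4,fy=4,interpolation=cv2.INTER_CUBIC)
def dot(P,c=(0,0,255)):
    u,v=proj(m,P)[0]; cv2.circle(t,(int(u*4+2),int(v*4+2)),3,c,-1)
for k in CELL: dot(CELL[k]+[0,0,.004])
for a in(-.036,.036):
    for b in (-.138,.138): dot(CT+a*XT+b*YT+[0,0,.02],(0,200,0))
dot(CT+.2*YT+[0,0,.028]); dot(CT-.2*YT+[0,0,.01])
cv2.imwrite('pics/ov.png',t[620:920,760:1540])
print(rot(get_obs()['tcp_rot']).as_matrix().round(2))
E
```

```text
24 [0.6654 0.1076 0.    ]
32 [0.655  0.0404 0.    ]
40 [ 0.6446 -0.0268  0.    ]
48 [ 0.6342 -0.094   0.    ]
clock 0.1 tcp [ 0.1593 -0.5781  0.2304] shift [356.6  70.6 134. ] turn [ -0.1 -65.8   0. ] F [-0.3 -0.8  0.1] w 0.0855 q [-0.97  0.04  0.08 -0.   -1.62 -0.33]
[[ 0.96 -0.   -0.27]
 [ 0.27  0.    0.96]
 [-0.   -1.    0.  ]]
```

View pics/ov.png

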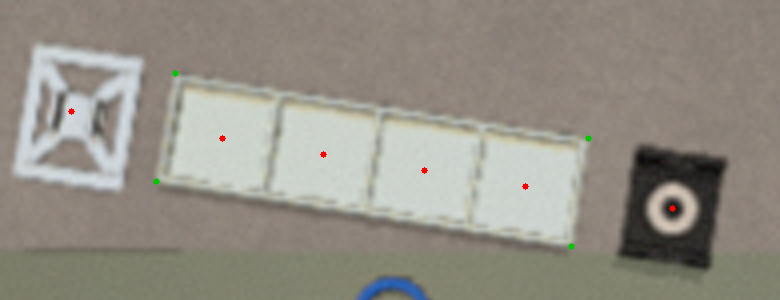

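The overlay of cell centres, tray corners, foot and hip matches the picture, and the tray yaw is about -8.8°. Now I'll move above motor_24.

jog_arm(motion=[35,7,13,0,-7,0,80,16,30,0,-15,0,125,25,47,0,-23,0,170,34,64,0,-31,0,215,43,81,0,-39,0,260,52,98,0,-47,0,300,60,113,0,-55,0,335,66,126,0,-62,0,357,71,134,0,-66,0,357,71,134,0,-66,0,357,71,134,0,-66,0], jaw=1, newtons=50)

```text
clock: 1.48
tcp_pos: [0.4675, -0.3549, 0.1604]
tcp_rot: [0.536, -0.536, -0.461, 0.461]
force: [0.2, -0.3, 0.4]
width: 0.0854
```

```bash
python3 go.py 24 pick 0.02
python3 - <<'E'
from h import *
m=camera_model('wrist'); i=grab_frame('wrist'); P=[0.4675,-0.3541,.048]; print(m,proj(m,P))
cv2.imwrite('pics/w1.png',i)
E
```

```text
24 [0.6654 0.1076 0.    ]
32 [0.655  0.0404 0.    ]
40 [ 0.6446 -0.0268  0.    ]
48 [ 0.6342 -0.094   0.    ]
clock 1.48 tcp [ 0.4675 -0.3549  0.1604] shift [8.000e-01 1.404e+02 1.000e-01] turn [-0.   0.1 -0. ] F [ 0.2 -0.3  0.4] w 0.0854 q [-0.31  0.01 -0.08  0.   -1.49  0.16]
{'fx': 358.25297647642424, 'fy': 358.25297647642424, 'cx': 322.8668637563766, 'cy': 233.72182424568564, 'D': array([-0.05454126,  0.        ,  0.        ,  0.        ,  0.        ]), 'position': array([ 0.45855413, -0.42028149,  0.30240643]), 'orientation': array([ 0.07479326, -0.01071755, -0.1337827 ,  0.98812615])} [[324.80880791 229.2249529 ]]
```

View pics/w1.png

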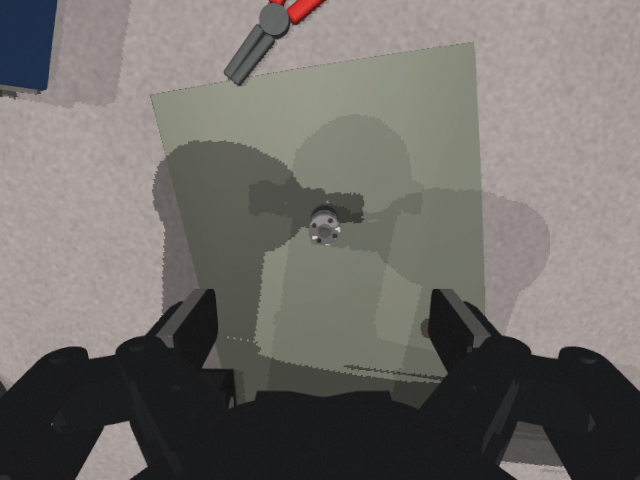

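The wrist view has the motor top at about (325,231) and the prediction was (325,229), so they agree. Descending to TCP z of about 18 mm and gripping.

jog_arm(motion=[1,25,0,0,0,0,1,60,0,0,0,0,1,95,0,0,0,0,1,120,0,0,0,0,1,135,0,0,0,0,1,142,0,0,0,0,1,142,0,0,0,0,1,142,0,0,0,0])

```text
clock: 2.52
tcp_pos: [0.4687, -0.3538, 0.0195]
tcp_rot: [-0.536, 0.537, 0.461, -0.461]
force: [0.8, -0.5, 0.9]
width: 0.0853
```

jog_arm(motion=[0,0,0,0,0,0,0,0,0,0,0,0,0,0,0,0,0,0,0,0,0,0,0,0,0,0,0,0,0,0,0,0,0,0,0,0,0,0,0,0,0,0,0,0,0,0,0,0], jaw=0, newtons=50)

```text
clock: 3.52
tcp_pos: [0.4682, -0.3535, 0.0185]
tcp_rot: [-0.536, 0.536, 0.461, -0.461]
force: [-0.6, 0.4, 2.5]
width: 0.0226
```

jog_arm(motion=[0,-5,0,0,0,0,0,-15,0,0,0,0,0,-35,0,0,0,0,0,-60,0,0,0,0,0,-90,0,0,0,0,0,-115,0,0,0,0,0,-135,0,0,0,0,0,-142,0,0,0,0,0,-142,0,0,0,0])

```text
clock: 4.65
tcp_pos: [0.4681, -0.3534, 0.1603]
tcp_rot: [0.536, -0.536, -0.461, 0.461]
force: [-0.1, 1.6, -1.2]
width: 0.0225
```

```bash
python3 go.py 24 place 0.16|tail -1
python3 - <<'E'
from h import *
cv2.imwrite('pics/w2.png',grab_frame('wrist')); cv2.imwrite('pics/s2.png',grab_frame('side'))
E
```

```text
clock 4.65 tcp [ 0.4681 -0.3534  0.1603] shift [ 485.3    0.5 -126.2] turn [0.  0.2 0. ] F [-0.1  1.6 -1.2] w 0.0225 q [-0.31  0.01 -0.08 -0.   -1.49  0.16]
```

View pics/w2.png

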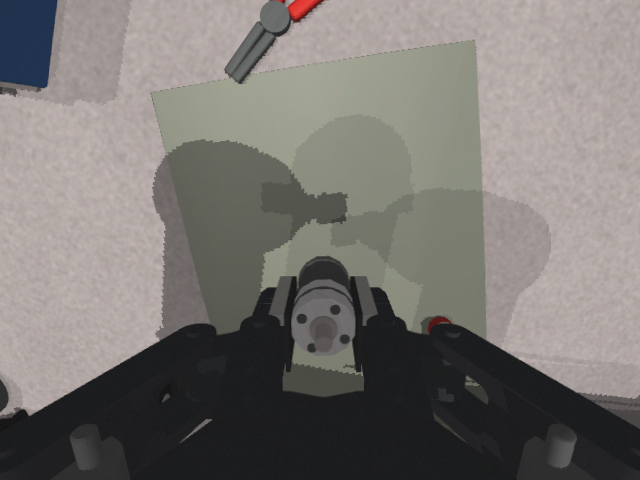

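View pics/s2.png

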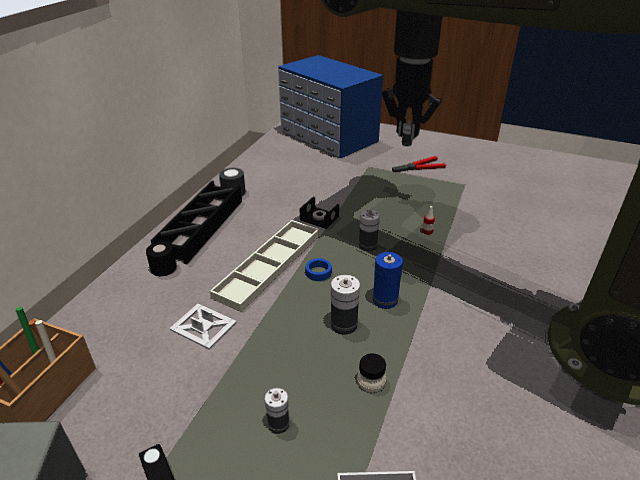

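The motor is held upright at about (325,320) in the wrist view. Carrying it to its cell.

jog_arm(motion=[20,0,-5,0,0,0,65,0,-17,0,0,0,115,0,-30,0,0,0,165,0,-43,0,0,0,215,0,-56,0,0,0,265,0,-69,0,0,0,315,0,-82,0,0,0,365,0,-95,0,0,0,415,0,-108,0,0,0,455,0,-118,0,0,0,478,0,-124,0,0,0,485,0,-126,0,0,0])

```text
clock: 6.25
tcp_pos: [0.665, 0.1088, 0.1593]
tcp_rot: [0.536, -0.536, -0.461, 0.462]
force: [0.6, -0.3, -1.7]
width: 0.0227
```

jog_arm(motion=[0,0,0,0,0,0,0,0,0,0,0,0,0,20,0,0,0,0,0,50,0,0,0,0,0,80,0,0,0,0,0,105,0,0,0,0,0,118,0,0,0,0,0,126,0,0,0,0,0,126,0,0,0,0,0,126,0,0,0,0])

```text
clock: 7.5
tcp_pos: [0.6658, 0.1074, 0.0355]
tcp_rot: [-0.536, 0.536, 0.462, -0.461]
force: [0.1, 0.3, -0.7]
width: 0.0226
```

```bash
python3 go.py 24 place 0.023|tail -1
python3 - <<'E'
from h import *
cv2.imwrite('pics/w3.png',grab_frame('wrist')); cv2.imwrite('pics/s3.png',grab_frame('side'))
E
```

```text
clock 7.5 tcp [0.6658 0.1074 0.0355] shift [ 0.1 12.5  0.4] turn [0.1 0.2 0. ] F [ 0.1  0.3 -0.7] w 0.0226 q [ 0.46  0.29  0.01  0.   -1.28 -0.61]
```

View pics/w3.png

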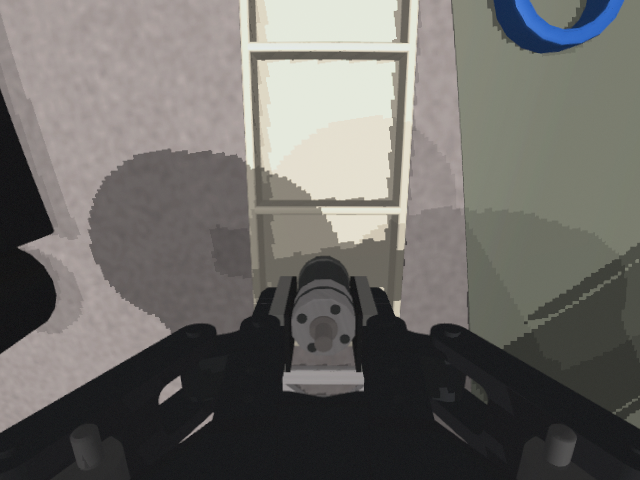

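View pics/s3.png

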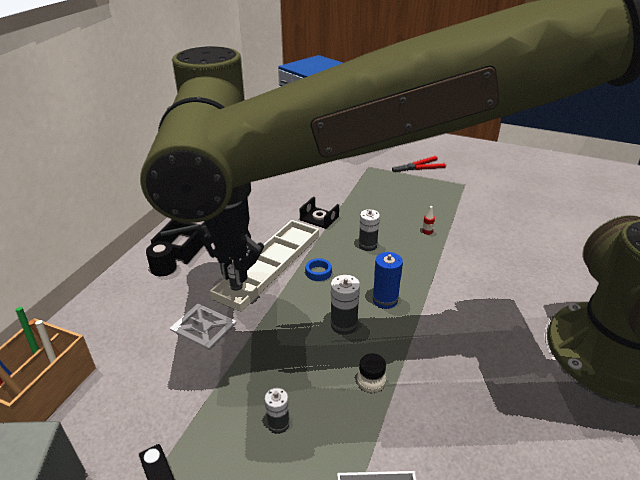

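The first divider at row 210 and the walls at columns 250 and 405 put the motor centred in the end cell by the foot. Lowering gently: grip height was 18.5 mm, so contact should be at about 22.5.

jog_arm(motion=[0,3,0,0,0,0,0,6,0,0,0,0,0,9,0,0,0,0,0,11,0,0,0,0,0,12,0,0,0,0,0,13,0,0,0,0,0,13,0,0,0,0,0,13,0,0,0,0])

```text
clock: 8.6
tcp_pos: [0.6653, 0.1073, 0.0225]
tcp_rot: [-0.536, 0.536, 0.461, -0.461]
force: [-4.1, -0.1, 4.9]
width: 0.0225
```

Contact (about 5 N up). Opening.

jog_arm(motion=[0,0,0,0,0,0,0,0,0,0,0,0,0,0,0,0,0,0,0,0,0,0,0,0,0,0,0,0,0,0,0,0,0,0,0,0], jaw=0.6)

```text
clock: 9.35
tcp_pos: [0.6652, 0.1073, 0.0213]
tcp_rot: [0.536, -0.536, -0.461, 0.461]
force: [0.0, -0.5, 1.3]
width: 0.0515
```

jog_arm(motion=[0,-5,0,0,0,0,0,-20,0,0,0,0,0,-50,0,0,0,0,0,-85,0,0,0,0,0,-115,0,0,0,0,0,-135,0,0,0,0,0,-140,0,0,0,0,0,-140,0,0,0,0])

```text
clock: 10.35
tcp_pos: [0.6649, 0.1073, 0.1606]
tcp_rot: [0.536, -0.536, -0.461, 0.461]
force: [0.5, -0.3, 0.0]
width: 0.051
```

```bash
python3 go.py 32 pick 0.16|tail -1
python3 - <<'E'
from h import *
cv2.imwrite('pics/w4.png',grab_frame('wrist'))
E
```

```text
clock 10.35 tcp [0.6649 0.1073 0.1606] shift [196.4   0.8 226.2] turn [-0.1  0.2  0. ] F [ 0.5 -0.3  0. ] w 0.051 q [ 0.46  0.24  0.17 -0.   -1.51 -0.61]
```

View pics/w4.png

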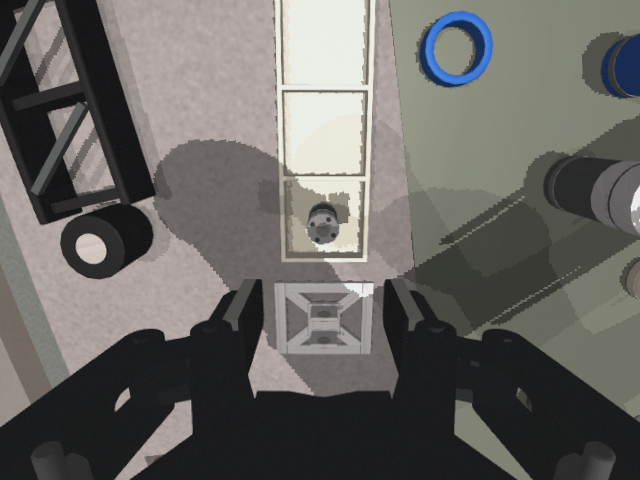

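motor_24 stands in the cell next to the foot, at (323,222). On to motor_32.

jog_arm(motion=[12,0,14,0,0,0,42,0,48,0,0,0,77,0,88,0,0,0,112,0,129,0,0,0,145,0,167,0,0,0,175,0,201,0,0,0,192,0,221,0,0,0,196,0,226,0,0,0,196,0,226,0,0,0,196,0,226,0,0,0], jaw=1)

```text
clock: 11.65
tcp_pos: [0.4714, 0.3342, 0.1611]
tcp_rot: [-0.536, 0.536, 0.461, -0.461]
force: [0.2, 0.6, -1.1]
width: 0.0853
```

```bash
python3 go.py 32 pick 0.026|tail -1
python3 - <<'E'
from h import *
m=camera_model('wrist'); i=grab_frame('wrist'); print(proj(m,[0.4707,0.3354,.064]))
cv2.imwrite('pics/w5.png',i)
E
```

```text
clock 11.65 tcp [0.4714 0.3342 0.1611] shift [  1.1 135.1   0.8] turn [-0.   0.2 -0. ] F [ 0.2  0.6 -1.1] w 0.0853 q [ 0.96 -0.01 -0.1  -0.   -1.49 -1.11]
[[325.91131745 235.26924895]]
```

View pics/w5.png

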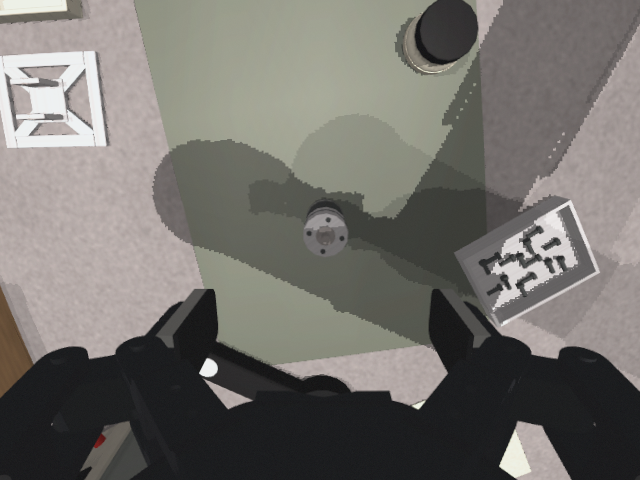

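The motor top is at (326,234), as predicted. Descending and gripping.

jog_arm(motion=[1,25,1,0,0,0,1,60,1,0,0,0,1,95,1,0,0,0,1,115,1,0,0,0,1,128,1,0,0,0,1,135,1,0,0,0,1,135,1,0,0,0,1,135,1,0,0,0])

```text
clock: 12.7
tcp_pos: [0.4706, 0.3365, 0.0274]
tcp_rot: [0.536, -0.536, -0.462, 0.461]
force: [0.5, -0.1, 0.4]
width: 0.0855
```

jog_arm(motion=[0,0,0,0,0,0,0,0,0,0,0,0,0,0,0,0,0,0,0,0,0,0,0,0,0,0,0,0,0,0,0,0,0,0,0,0,0,0,0,0,0,0,0,0,0,0,0,0], jaw=0, newtons=50)

```text
clock: 13.7
tcp_pos: [0.4703, 0.3362, 0.0266]
tcp_rot: [0.536, -0.536, -0.461, 0.461]
force: [-1.8, 0.3, 3.5]
width: 0.031
```

jog_arm(motion=[0,-5,0,0,0,0,0,-15,0,0,0,0,0,-35,0,0,0,0,0,-60,0,0,0,0,0,-90,0,0,0,0,0,-115,0,0,0,0,0,-135,0,0,0,0,0,-142,0,0,0,0,0,-142,0,0,0,0])

```text
clock: 14.82
tcp_pos: [0.4701, 0.336, 0.1683]
tcp_rot: [0.536, -0.536, -0.461, 0.461]
force: [-0.6, -0.1, -2.1]
width: 0.031
```

```bash
python3 go.py 32 place 0.17|tail -1
python3 - <<'E'
from h import *
cv2.imwrite('pics/w6.png',grab_frame('wrist'))
E
```

```text
clock 14.82 tcp [0.4701 0.336  0.1683] shift [-264.7   -1.8 -227. ] turn [-0.   0.2  0. ] F [-0.6 -0.1 -2.1] w 0.031 q [ 0.97 -0.02 -0.09 -0.   -1.5  -1.12]
```

View pics/w6.png

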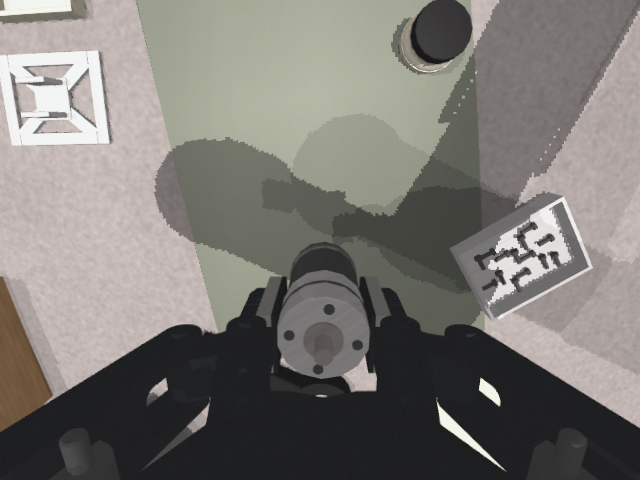

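It is held upright (width 31 mm). Carrying it to its cell.

jog_arm(motion=[-15,0,-13,0,0,0,-45,0,-39,0,0,0,-82,0,-70,0,0,0,-120,0,-103,0,0,0,-158,0,-135,0,0,0,-195,0,-167,0,0,0,-228,0,-195,0,0,0,-252,0,-216,0,0,0,-262,0,-225,0,0,0,-265,0,-227,0,0,0,-265,0,-227,0,0,0,-265,0,-227,0,0,0])

```text
clock: 16.38
tcp_pos: [0.6547, 0.0409, 0.1684]
tcp_rot: [0.536, -0.536, -0.462, 0.461]
force: [1.5, 0.1, -0.8]
width: 0.0309
```

jog_arm(motion=[0,20,0,0,0,0,0,50,0,0,0,0,0,80,0,0,0,0,0,105,0,0,0,0,0,118,0,0,0,0,0,126,0,0,0,0,0,126,0,0,0,0,0,126,0,0,0,0])

```text
clock: 17.38
tcp_pos: [0.6556, 0.0402, 0.0435]
tcp_rot: [-0.536, 0.536, 0.462, -0.461]
force: [0.3, 0.2, -1.9]
width: 0.031
```

```bash
python3 go.py 32 place 0.0306|tail -1
python3 - <<'E'
from h import *
cv2.imwrite('pics/w7.png',grab_frame('wrist'))
E
```

```text
clock 17.38 tcp [0.6556 0.0402 0.0435] shift [ 0.1 12.9  0.7] turn [0.1 0.2 0. ] F [ 0.3  0.2 -1.9] w 0.031 q [ 0.37  0.24 -0.04  0.   -1.29 -0.52]
```

View pics/w7.png

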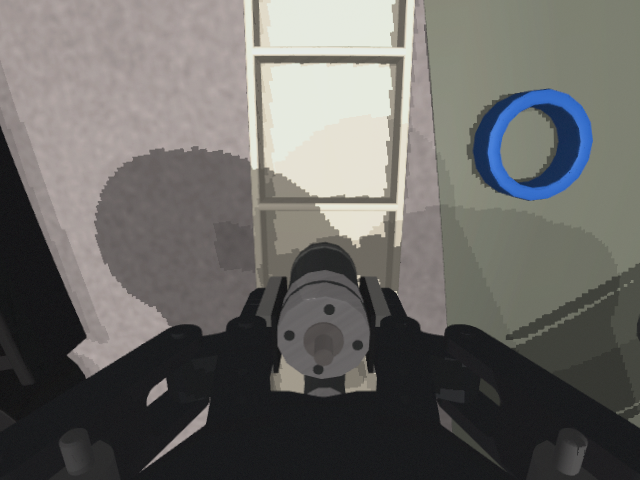

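The motor is centred over the second cell, with the divider at row 207. Lowering.

jog_arm(motion=[0,3,0,0,0,0,0,6,0,0,0,0,0,9,0,0,0,0,0,11,0,0,0,0,0,12,0,0,0,0,0,13,0,0,0,0,0,13,0,0,0,0,0,13,0,0,0,0])

```text
clock: 18.42
tcp_pos: [0.655, 0.04, 0.0307]
tcp_rot: [-0.536, 0.536, 0.461, -0.461]
force: [-4.4, 0.6, 4.9]
width: 0.0309
```

jog_arm(motion=[0,0,0,0,0,0,0,0,0,0,0,0,0,0,0,0,0,0,0,0,0,0,0,0,0,0,0,0,0,0,0,0,0,0,0,0], jaw=0.7)

```text
clock: 19.18
tcp_pos: [0.655, 0.04, 0.0292]
tcp_rot: [0.536, -0.536, -0.461, 0.461]
force: [0.3, -0.0, 0.9]
width: 0.0599
```

jog_arm(motion=[0,-5,0,0,0,0,0,-20,0,0,0,0,0,-50,0,0,0,0,0,-85,0,0,0,0,0,-115,0,0,0,0,0,-142,0,0,0,0,0,-150,0,0,0,0,0,-150,0,0,0,0])

```text
clock: 20.18
tcp_pos: [0.6551, 0.0402, 0.1797]
tcp_rot: [0.536, -0.536, -0.461, 0.461]
force: [-0.5, -0.2, -0.2]
width: 0.0596
```

```bash
python3 go.py 40 pick 0.18|tail -1
python3 - <<'E'
from h import *
cv2.imwrite('pics/w8.png',grab_frame('wrist'))
E
```

```text
clock 20.18 tcp [0.6551 0.0402 0.1797] shift [-194.1   -0.6  144.8] turn [0.  0.2 0. ] F [-0.5 -0.2 -0.2] w 0.0596 q [ 0.37  0.19  0.15 -0.   -1.53 -0.52]
```

View pics/w8.png

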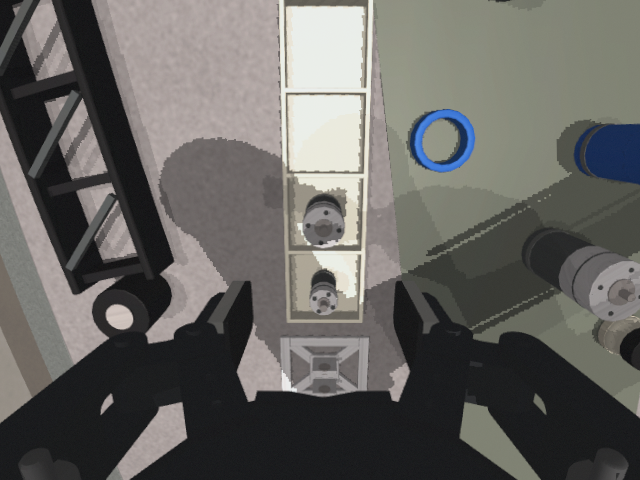

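Both placed motors stand in cells 1 and 2, at (323,290) and (323,215). Next is motor_40.

jog_arm(motion=[-12,0,9,0,0,0,-42,0,31,0,0,0,-78,0,58,0,0,0,-115,0,86,0,0,0,-150,0,112,0,0,0,-178,0,133,0,0,0,-191,0,143,0,0,0,-194,0,145,0,0,0,-194,0,145,0,0,0,-194,0,145,0,0,0], jaw=1)

```text
clock: 21.48
tcp_pos: [0.4831, -0.1295, 0.1789]
tcp_rot: [0.536, -0.536, -0.461, 0.462]
force: [-0.5, -0.4, -0.7]
width: 0.0857
```

```bash
python3 go.py 40 pick 0.035|tail -1
python3 - <<'E'
from h import *
m=camera_model('wrist'); i=grab_frame('wrist'); print(proj(m,[0.4829,-0.1301,.08]))
cv2.imwrite('pics/w9.png',i)
E
```

```text
clock 21.48 tcp [ 0.4831 -0.1295  0.1789] shift [ -0.6 143.9  -0. ] turn [-0.   0.3 -0. ] F [-0.5 -0.4 -0.7] w 0.0857 q [ 0.14 -0.23 -0.26 -0.   -1.54 -0.29]
[[324.72700884 232.27275642]]
```

View pics/w9.png

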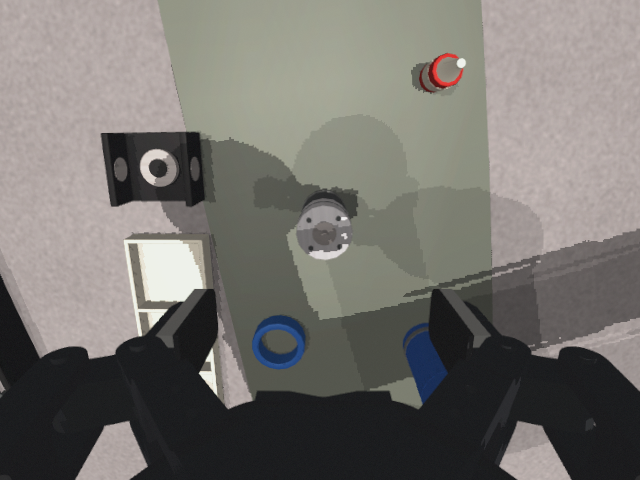

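Run:
```python
from go import *
m=camera_model('top')
B=onplane(m,[(274.5,290.5)],.096)[0]; T=onplane(m,[(288,234)],.018)[0]; J=onplane(m,[(203,301)],.04)[0]
print(B.round(3),T.round(3),J.round(3))
for k in ('40','48'):
    p=np.r_[MOT[k],0]
    for n,Q in (('blue',B),('tape',T),('jar',J)): print(k,n,'along jaw',((Q-p)@XT).round(3),'across',((Q-p)@YT).round(3))
```

```text
[0.401 0.021 0.096] [ 0.546 -0.008  0.018] [0.371 0.211 0.04 ]
40 blue along jaw -0.104 across 0.137
40 tape along jaw 0.044 across 0.13
40 jar along jaw -0.163 across 0.319
48 blue along jaw -0.035 across -0.096
48 tape along jaw 0.112 across -0.103
48 jar along jaw -0.095 across 0.086
```

Clear. The motor top at (325,232) matches the prediction.

jog_arm(motion=[-1,25,0,0,0,0,-1,60,0,0,0,0,-1,95,0,0,0,0,-1,120,0,0,0,0,-1,136,0,0,0,0,-1,144,0,0,0,0,-1,144,0,0,0,0,-1,144,0,0,0,0])

```text
clock: 22.52
tcp_pos: [0.4832, -0.1311, 0.0364]
tcp_rot: [-0.536, 0.536, 0.462, -0.461]
force: [-1.3, 0.1, 0.5]
width: 0.085
```

jog_arm(motion=[0,0,0,0,0,0,0,0,0,0,0,0,0,0,0,0,0,0,0,0,0,0,0,0,0,0,0,0,0,0,0,0,0,0,0,0,0,0,0,0,0,0,0,0,0,0,0,0], jaw=0, newtons=60)

```text
clock: 23.52
tcp_pos: [0.4826, -0.1312, 0.0357]
tcp_rot: [-0.536, 0.536, 0.461, -0.461]
force: [-2.5, 0.5, 4.9]
width: 0.0388
```

jog_arm(motion=[0,-5,0,0,0,0,0,-15,0,0,0,0,0,-35,0,0,0,0,0,-60,0,0,0,0,0,-90,0,0,0,0,0,-115,0,0,0,0,0,-135,0,0,0,0,0,-142,0,0,0,0,0,-142,0,0,0,0])

```text
clock: 24.65
tcp_pos: [0.4825, -0.131, 0.177]
tcp_rot: [0.536, -0.536, -0.461, 0.461]
force: [-0.3, 0.0, -3.0]
width: 0.0388
```

```bash
python3 go.py 40 place 0.178|tail -1
python3 - <<'E'
from h import *
cv2.imwrite('pics/w10.png',grab_frame('wrist'))
E
```

```text
clock 24.65 tcp [ 0.4825 -0.131   0.177 ] shift [ 127.2   -1.  -144.7] turn [-0.   0.2  0. ] F [-0.3  0.  -3. ] w 0.0388 q [ 0.14 -0.23 -0.27 -0.   -1.54 -0.29]
```

View pics/w10.png

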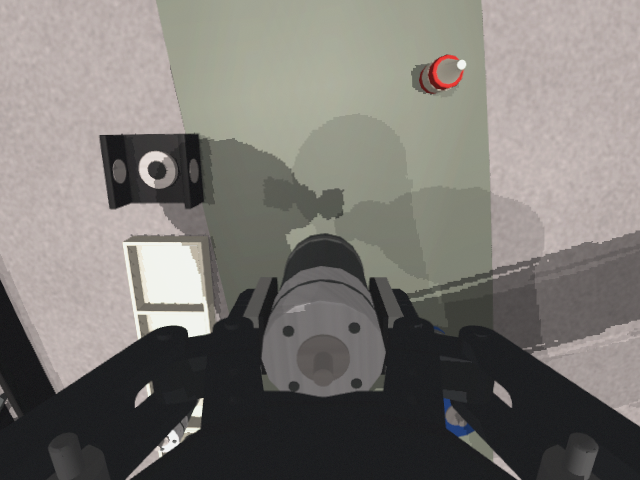

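It is held upright (38.8 mm). Carrying it to its cell.

jog_arm(motion=[8,0,-9,0,0,0,27,0,-31,0,0,0,50,0,-57,0,0,0,75,0,-85,0,0,0,98,0,-111,0,0,0,116,0,-132,0,0,0,125,0,-142,0,0,0,127,0,-145,0,0,0,127,0,-145,0,0,0,127,0,-145,0,0,0])

```text
clock: 25.95
tcp_pos: [0.6445, -0.0277, 0.1777]
tcp_rot: [-0.536, 0.536, 0.461, -0.461]
force: [-0.3, -0.2, -2.9]
width: 0.0387
```

jog_arm(motion=[0,20,0,0,0,0,0,50,0,0,0,0,0,80,0,0,0,0,0,105,0,0,0,0,0,118,0,0,0,0,0,126,0,0,0,0,0,126,0,0,0,0,0,126,0,0,0,0])

```text
clock: 26.95
tcp_pos: [0.6455, -0.0271, 0.0525]
tcp_rot: [-0.536, 0.536, 0.462, -0.461]
force: [0.2, -0.8, -2.4]
width: 0.0385
```

```bash
python3 go.py 40 place 0.0397|tail -1
python3 - <<'E'
from h import *
cv2.imwrite('pics/w11.png',grab_frame('wrist'))
E
```

```text
clock 26.95 tcp [ 0.6455 -0.0271  0.0525] shift [ 0.2 12.8  1. ] turn [0.1 0.2 0. ] F [ 0.2 -0.8 -2.4] w 0.0385 q [ 0.27  0.21 -0.06  0.   -1.3  -0.42]
```

View pics/w11.png

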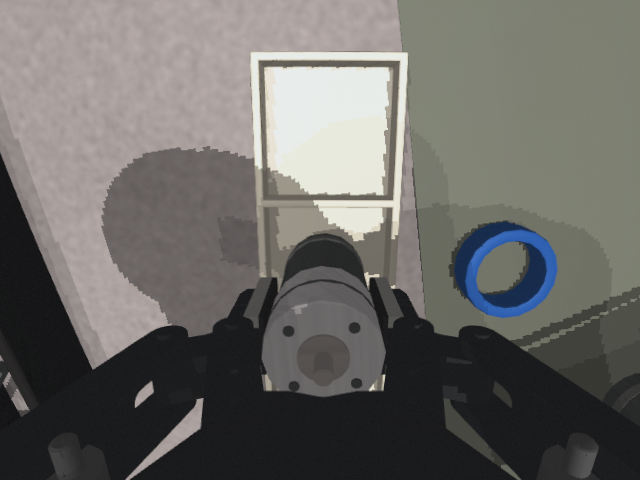

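It is over the third cell, centred, with the last cell empty ahead of it. Lowering.

jog_arm(motion=[0,3,0,0,0,0,0,6,0,0,0,0,0,9,0,0,0,0,0,11,0,0,0,0,0,12,0,0,0,0,0,13,0,0,0,0,0,13,0,0,0,0,0,13,0,0,0,0])

```text
clock: 28.0
tcp_pos: [0.6449, -0.0273, 0.0398]
tcp_rot: [-0.536, 0.536, 0.461, -0.461]
force: [-4.7, 0.6, 4.9]
width: 0.0386
```

jog_arm(motion=[0,0,0,0,0,0,0,0,0,0,0,0,0,0,0,0,0,0,0,0,0,0,0,0,0,0,0,0,0,0,0,0,0,0,0,0], jaw=0.8)

```text
clock: 28.75
tcp_pos: [0.6449, -0.0272, 0.0383]
tcp_rot: [0.536, -0.536, -0.461, 0.461]
force: [-0.1, -0.4, -0.6]
width: 0.0682
```

jog_arm(motion=[0,-5,0,0,0,0,0,-20,0,0,0,0,0,-50,0,0,0,0,0,-85,0,0,0,0,0,-115,0,0,0,0,0,-142,0,0,0,0,0,-150,0,0,0,0,0,-150,0,0,0,0])

```text
clock: 29.75
tcp_pos: [0.6449, -0.0271, 0.1887]
tcp_rot: [-0.536, 0.536, 0.461, -0.461]
force: [-0.6, -0.4, -1.3]
width: 0.0683
```

```bash
python3 go.py 48 pick 0.19|tail -1
python3 - <<'E'
from h import *
cv2.imwrite('pics/w12.png',grab_frame('wrist'))
E
```

```text
clock 29.75 tcp [ 0.6449 -0.0271  0.1887] shift [107.2  -1.4 212.5] turn [0.  0.2 0. ] F [-0.6 -0.4 -1.3] w 0.0683 q [ 0.27  0.16  0.14 -0.   -1.55 -0.42]
```

View pics/w12.png

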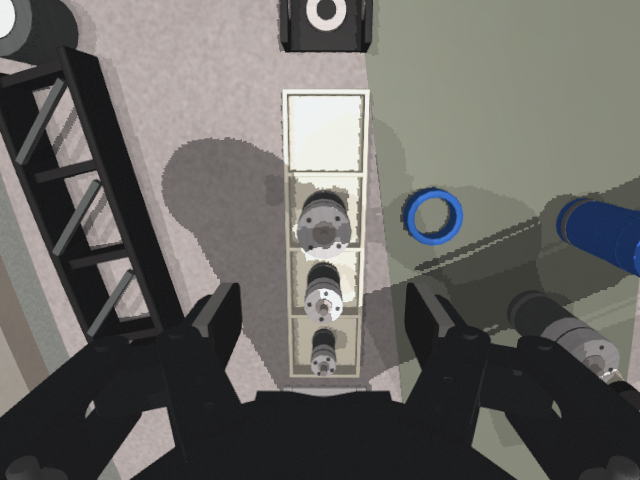

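Three motors stand in order. Next is motor_48.

jog_arm(motion=[7,0,14,0,0,0,23,0,46,0,0,0,43,0,85,0,0,0,63,0,125,0,0,0,83,0,165,0,0,0,98,0,194,0,0,0,105,0,208,0,0,0,107,0,212,0,0,0,107,0,212,0,0,0,107,0,212,0,0,0], jaw=1)

```text
clock: 31.05
tcp_pos: [0.4517, 0.1098, 0.188]
tcp_rot: [0.536, -0.536, -0.461, 0.461]
force: [-0.0, 0.2, -0.2]
width: 0.0854
```

```bash
python3 go.py 48 pick 0.046|tail -1
python3 - <<'E'
from h import *
m=camera_model('wrist'); i=grab_frame('wrist'); print(proj(m,[0.4509,0.1107,.096]))
cv2.imwrite('pics/w13.png',i)
E
```

```text
clock 31.05 tcp [0.4517 0.1098 0.188 ] shift [  0.8 142.    0.8] turn [-0.   0.2 -0. ] F [-0.   0.2 -0.2] w 0.0854 q [ 0.68 -0.33 -0.33 -0.   -1.58 -0.83]
[[325.96456003 236.88300672]]
```

View pics/w13.png

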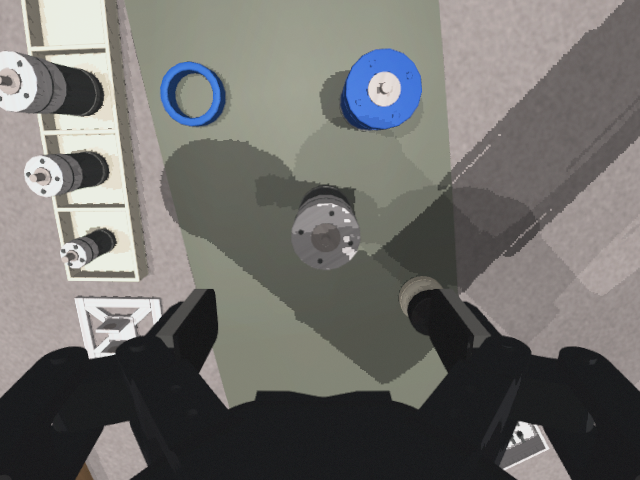

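Motor top at (326,236), as predicted. The jar and the blue look-alike are clear of the fingers.

jog_arm(motion=[1,25,1,0,0,0,1,60,1,0,0,0,1,95,1,0,0,0,1,120,1,0,0,0,1,135,1,0,0,0,1,142,1,0,0,0,1,142,1,0,0,0,1,142,1,0,0,0])

```text
clock: 32.1
tcp_pos: [0.451, 0.1117, 0.0474]
tcp_rot: [-0.536, 0.536, 0.462, -0.461]
force: [0.3, -0.0, -0.2]
width: 0.0856
```

jog_arm(motion=[0,0,0,0,0,0,0,0,0,0,0,0,0,0,0,0,0,0,0,0,0,0,0,0,0,0,0,0,0,0,0,0,0,0,0,0,0,0,0,0,0,0,0,0,0,0,0,0], jaw=0, newtons=70)

```text
clock: 33.1
tcp_pos: [0.4506, 0.1116, 0.0469]
tcp_rot: [-0.536, 0.536, 0.461, -0.461]
force: [-2.8, 0.0, 6.4]
width: 0.0465
```

jog_arm(motion=[0,-5,0,0,0,0,0,-15,0,0,0,0,0,-35,0,0,0,0,0,-60,0,0,0,0,0,-90,0,0,0,0,0,-115,0,0,0,0,0,-135,0,0,0,0,0,-142,0,0,0,0,0,-142,0,0,0,0])

```text
clock: 34.22
tcp_pos: [0.4503, 0.1115, 0.188]
tcp_rot: [0.536, -0.536, -0.461, 0.461]
force: [1.0, 0.5, -4.5]
width: 0.0467
```

```bash
python3 go.py 48 place 0.187|tail -1
python3 - <<'E'
from h import *
cv2.imwrite('pics/w14.png',grab_frame('wrist'))
E
```

```text
clock 34.23 tcp [0.4503 0.1115 0.188 ] shift [-175.7    0.8 -212.5] turn [-0.   0.2  0. ] F [ 1.   0.5 -4.5] w 0.0467 q [ 0.68 -0.33 -0.33 -0.   -1.58 -0.83]
```

View pics/w14.png

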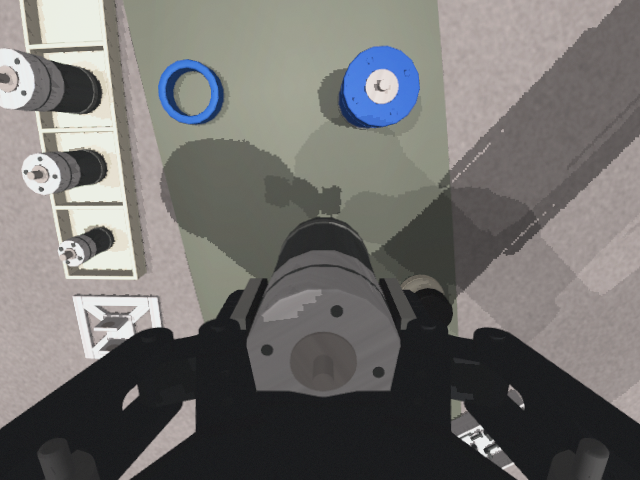

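It is held upright, with its underside at z of about 0.141, above everything placed (0.094). Carrying it to the hip cell.

jog_arm(motion=[-10,0,-12,0,0,0,-33,0,-40,0,0,0,-60,0,-73,0,0,0,-88,0,-106,0,0,0,-116,0,-140,0,0,0,-142,0,-172,0,0,0,-162,0,-196,0,0,0,-173,0,-209,0,0,0,-176,0,-212,0,0,0,-176,0,-212,0,0,0,-176,0,-212,0,0,0])

```text
clock: 35.65
tcp_pos: [0.6335, -0.0935, 0.1886]
tcp_rot: [-0.536, 0.536, 0.462, -0.461]
force: [0.2, -0.0, -3.6]
width: 0.047
```

jog_arm(motion=[0,20,0,0,0,0,0,50,0,0,0,0,0,80,0,0,0,0,0,105,0,0,0,0,0,118,0,0,0,0,0,126,0,0,0,0,0,126,0,0,0,0,0,126,0,0,0,0])

```text
clock: 36.65
tcp_pos: [0.6343, -0.0943, 0.0635]
tcp_rot: [-0.536, 0.536, 0.462, -0.461]
force: [0.0, 1.0, -4.4]
width: 0.0468
```

```bash
python3 go.py 48 place 0.0509|tail -1
python3 - <<'E'
from h import *
cv2.imwrite('pics/w15.png',grab_frame('wrist'))
E
```

```text
clock 36.65 tcp [ 0.6343 -0.0943  0.0635] shift [ 0.3 12.6  0.2] turn [0.1 0.2 0. ] F [ 0.   1.  -4.4] w 0.0468 q [ 0.16  0.19 -0.06  0.   -1.32 -0.31]
```

View pics/w15.png

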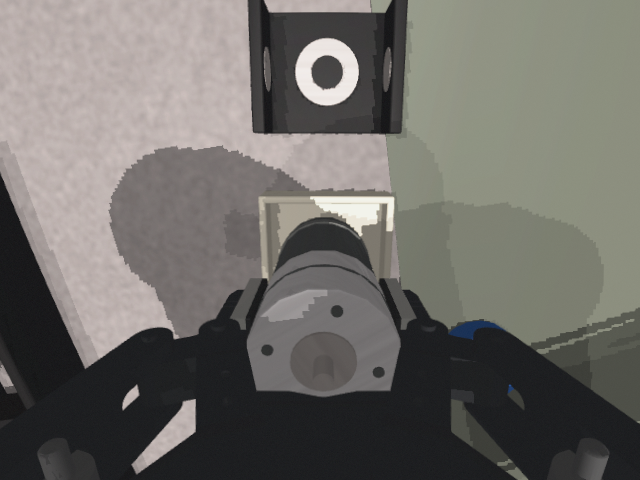

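It is over the last cell, next to the hip. Lowering.

jog_arm(motion=[0,3,0,0,0,0,0,6,0,0,0,0,0,9,0,0,0,0,0,11,0,0,0,0,0,12,0,0,0,0,0,13,0,0,0,0,0,13,0,0,0,0,0,13,0,0,0,0])

```text
clock: 37.7
tcp_pos: [0.6337, -0.0944, 0.051]
tcp_rot: [-0.536, 0.536, 0.461, -0.461]
force: [-5.9, 1.5, 5.4]
width: 0.0468
```

jog_arm(motion=[0,0,0,0,0,0,0,0,0,0,0,0,0,0,0,0,0,0,0,0,0,0,0,0,0,0,0,0,0,0,0,0,0,0,0,0], jaw=0.9)

```text
clock: 38.45
tcp_pos: [0.6337, -0.0943, 0.0492]
tcp_rot: [0.536, -0.536, -0.461, 0.461]
force: [-1.2, 0.3, 0.6]
width: 0.077
```

jog_arm(motion=[0,-5,0,0,0,0,0,-20,0,0,0,0,0,-50,0,0,0,0,0,-85,0,0,0,0,0,-115,0,0,0,0,0,-142,0,0,0,0,0,-150,0,0,0,0,0,-150,0,0,0,0])

```text
clock: 39.45
tcp_pos: [0.6338, -0.0942, 0.1997]
tcp_rot: [-0.536, 0.536, 0.461, -0.461]
force: [-0.6, 0.3, -1.4]
width: 0.0768
```

jog_arm(motion=[12,0,-20,0,0,0,24,0,-40,0,0,0,12,0,0,0,0,0,-30,0,40,0,0,0,-70,0,80,0,0,0,-110,0,120,0,0,0,-150,0,150,0,0,0,-175,0,165,0,0,0,-185,0,170,0,0,0,-185,0,170,0,0,0])

```text
clock: 40.7
tcp_pos: [0.4377, -0.2519, 0.1985]
tcp_rot: [0.537, -0.536, -0.461, 0.461]
force: [0.0, 0.6, -0.0]
width: 0.0769
```

Run:
```python
from go import *
i=grab_frame('top'); cv2.imwrite('pics/t16.png',i); s=grab_frame('side'); cv2.imwrite('pics/s16.png',s)
cv2.imwrite('pics/t16z.png',cv2.resize(i[160:320,180:360],None,fx=3.5,fy=3.5,interpolation=cv2.INTER_CUBIC))
m=camera_model('top')
for k,h in (('24',.048),('32',.064),('40',.08),('48',.096)): print(k,proj(m,CELL[k]+[0,0,h+.004]).round(1))
print(get_obs()['clock'],get_obs()['force'].round(1))
```

```text
24 [[243.  186.9]]
32 [[268.5 190.2]]
40 [[294.5 193.6]]
48 [[321.2 197.1]]
40.8 [0.9 0.4 0.1]
```

View pics/t16.png

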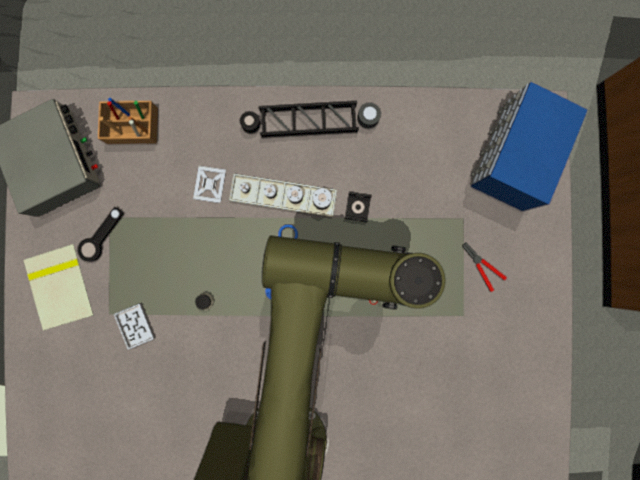

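View pics/s16.png

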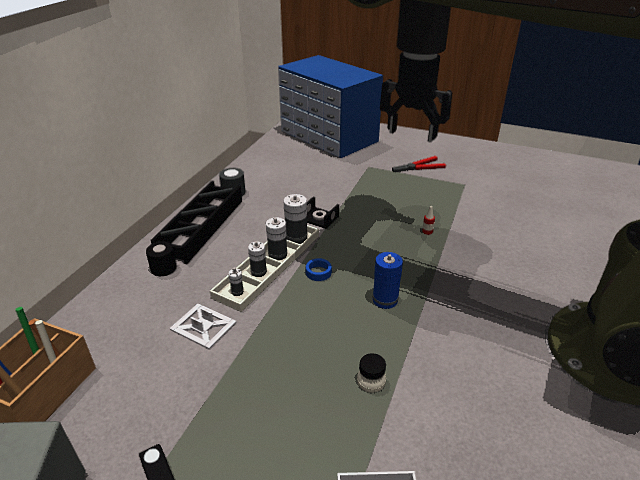

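Both views show the four motors upright in order from the foot to the hip. In the top view they are near (245,187), (270,190), (295,194) and (321,198), as predicted. The bottle, tape, pliers and blue look-alike are where they were, and the gripper touches nothing.

```bash
python3 -c "
from rig import bot,get_obs
print(bot.hand_in()); print(get_obs()['clock'])"
```

```text
the job is handed in; nothing more can be done
None
the job is handed in; nothing more can be done
```

All four gearmotors are standing upright in the tray, one per cell: 24, 32, 40 and 48 mm, from the foot end to the hip end. I handed the job in at about 41 s on the robot's clock, with the gripper well clear of everything. The hand-in gives no verdict.

- **Set-downs:** each motor was lowered to a light contact (about 5 N) before I opened the jaws.
- **Final pictures:** the top and side views show each motor upright and within about 2 px of its predicted position. The tape, bottle, pliers and blue look-alike look unmoved by eye. In the top view the arm hid most of the tape, the bottle and the blue look-alike, so I checked those in the side view.
- **One disagreement:** the jaw width read about 1.0–1.5 mm under each motor's diameter while gripped. I put this down to pad give or calibration. No check failed.

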